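# Close a preserving jar: sealing disk, then screw ring

### The arm

A 6-joint arm with a two-finger parallel gripper is mounted at the origin on a cart in front of the work surface, level with it; the furniture and walls round the work are solid. World frame = base frame: x ahead of the robot, y to its left, z up, the work surface at z = 0. Lengths are in m, angles in rad, forces in N, time in s.
With the tool pointing down it reaches from about 0.375 to 0.9 m from the base axis. Payload 3.1 kg.
Tool frame: the origin (TCP) lies between the finger pads; the fingertips stand 17 mm ahead of it and the grasp point (between the pads) lies 2 mm behind it (robot.nose_length is the distance from the TCP to the fingertips, in m); z points along the fingers, y is the line along which they close (so a half turn about z gives the same grasp; the last joint's range is limited). The gripper opens to 87 mm and grips with 3 to 60 N. Pads are 19 mm wide; open, the fingers measure 117 mm over their backs; the gripper's body (75 mm by 190 mm) begins 51 mm behind the grasp point.
Start: joints at [-1.47, 0.527, 1.433, -0, 1.181, -0.178], TCP at [0.172, -0.601, 0.24] pointing down, gripper open.
Joint ranges: [-3.08, 3.08], [-0.75, 2.2], [0.22, 2.44], [-1.43, 4.57], [0, 2.65], [-2.85, 2.85]. Speed limits (rad/s): [2.79, 2.79, 3.14, 3.14, 3.14, 3.14].

### API

Orientations are given as a unit quaternion [x, y, z, w].
In Python, from rig import robot, cams gives the robot as it stands.
- The arm moves only by the shell command python3 -m pendant 'ROWS' [FORCE]. ROWS is JSON, a list of rows, each an object with "jaw": the opening, from 0 (shut) to 1 (fully open); "linear": the shift along the tool's x, y, z in cm, a list of three; "twist": the turn about the tool's z in degrees. A call has 1 to 12 rows; each row shifts and turns the commanded pose from where the row before left it, along the tool's axes as they then stand; what a row does not reach is not made up. A row lasts 1/12 s, in which the tool goes at most 41.7 mm and 7.16 degrees, less where a joint would pass 70% of its speed; a pose out of reach is approached as far as the arm can. A call is refused whole if a number of a shift passes 4.17 or a number of a turn 7.16, either way. A call with a gripper value outside its range is refused whole. The fingers move at their own pace and stop on an object; FORCE is the grip in N (left out, the last holds). Time passes only in rows, so rows that do not move let the fingers close. It gives the time, the measured TCP pose, the force, the opening and the grip force at its end, in the units of the state.
- robot.get_obs(): the state, without advancing time (a new reading comes with each control period).
- cams.camera(name): name is "scene" or "top" or "wrist"; returns a dict with "color" (384x512x3 uint8, blue, green, red), "depth" (384x512 float32, m along the optical axis (not along the pixel's ray), 0 where there is no reading), "fov_y" (degrees; the focal length in pixels is half the picture's height over the tangent of half this angle, whatever the lens; pixels are square), "cx", "cy" (the principal point, pixels), "view" (4x4, takes a point from world to camera coordinates). Camera axes: x right, y down, z forward; pixel columns grow to the right and rows downward; lengths in m; the calibration is good to about 2 mm. The wrist camera is an equidistant fisheye: a pixel r from the principal point sees the ray r / f radians off the axis. A picture is of the moment at which its call begins.
- robot.hand_in(): hands the job in; it is judged then, once.
The state is a dict: "time": time; "q": joint angles; "joint_velocities": joint speeds; "joint_torque": joint torques, N m; "position": TCP position; "tool_rot": TCP orientation; "ft_force": force on the tool from outside, world axes, zero at the start; "moment": the same for the moment, N m; "grip_width": finger opening in m; "grip_force": force on a finger pad.
Only numpy, scipy, OpenCV 4.12 (cv2) and the standard library are available. Lean on these libraries where they do the work, as an engineer would, in place of code of your own. Each camera call takes 0.05 s, during which the arm holds its last target. There are 200 camera calls.

### The job

Close the white preserving jar: first lay the loose steel disk, knob up, flat into the recess of the jar's mouth and let go of it. Then put the red screw ring over it with its two white bars at the blue marks on the jar's shoulder, and screw it down clockwise until the bars stand at the black marks and the ring lies level on the disk. Let go, and do not knock over or push away the other things on the table.

Things in the scene. Friction and masses are not known exactly. Their poses are not given: they have to be found in the camera images.
- jar: White stoneware jar, fixed upright in a black rubber holder (112 mm wide, 16 mm high). Origin: centre of the underside, on the table; z up the jar's axis; +x and -x point at the two black marks. Body 93 mm wide, shoulder at z 76 mm, neck 49 mm wide up to the rim at z 110 mm, with two thread ridges (58 mm over them) and two gaps between, 180 degrees apart, at the blue marks, for the ring's lugs.
- jar_seat (a point): centre of the ledge in the jar's mouth, 106 mm above the table: the disk's origin lies here when seated. The recess above the ledge is 45 mm wide and 4 mm deep; the ledge's opening is 33 mm wide. Axes as the jar's.
- jar_home (a point): on the jar's axis, 92 mm above the table: the ring's origin lies here when the ring is screwed home on the seated disk. With its lugs in the entry gaps the ring rests about 3 mm higher; clockwise turning lowers it by 3 mm over the 65 degrees before the black marks, with 1 mm of play up and down. Axes as the jar's.
- blue_mark (a point): one of two blue marks 180 degrees apart (6 mm wide bars, where the ring's lugs enter, within about 12 degrees), 75 degrees counterclockwise of the black marks seen from above; this point is on the shoulder, 39.5 mm from the jar's axis, 77 mm above the table. The bars run on down the jar's side.
- black_mark (a point): one of two black marks 180 degrees apart (6 mm wide bars, where the ring's lugs stand when screwed home); this point is on the shoulder, 39.5 mm from the jar's axis, 77 mm above the table. A stop ends the turn 3 to 5 degrees past them.
- disk: loose steel sealing disk, 41 mm wide, 5 mm thick, lower edge bevelled, with a round black knob on top, 16 mm wide, from 5 to 27 mm above the underside; 60 g. Origin: centre of the underside; z up through the knob. It lies on the table, knob up.
- ring: loose red screw ring, 69 mm wide, 22 mm high, 80 g, knurled outside. Skirt bore 62 mm; at the top a 3 mm flange with a 30 mm hole for the disk's knob. Inside, 3 mm above the lower edge, two lugs 180 degrees apart (54 mm between them) along its +x and -x, each under a white bar. Origin: centre of the underside; z up. It lies flange up, as it goes on the jar.
- dressing_bottle: bystander: tall glass bottle with green dressing and a steel pourer, 70 mm wide, 266 mm high; origin under its centre
- brown_jar: bystander: small glass jar with a black lid, 65 mm wide, 86 mm high; origin under its centre
- mug: bystander: pink and white mug, 90 x 122 x 105 mm with its handle; origin under its centre
- fruit_basket: bystander: wire basket full of fruit, 276 mm wide, 155 mm high, does not move; origin under its centre
- garlic: bystander: garlic bulb, 60 mm wide and high; origin under its centre
Not all that is in view belongs to the job. Of the things shaped like the ring, the red one is meant. There is more than one size of the disk; the one meant has the size given above.

How it is judged:
By the outcome, as a careful person would: the job done as asked, in the order asked, and still so for the second after the job is handed in, with the robot touching nothing.
It also fails if it takes over 58 s, if anything falls off the work surface, if the arm or the gripper's body presses on something with over 40 N, if the wrist force passes 120 N, or if a joint passes its speed limit or range.

## Working session

There is one attempt and no reset: what is moved stays moved. The work goes in short steps, Python scripts to look and compute and a shell command to move; the robot and the scene stay as the last step left them, time stands still between calls to the robot, and variables do not carry over. Pictures are saved under pics/ and viewed, at most 13 in all, crops included, and the job is handed in when it is done.

```bash
mkdir -p pics; ls
python3 - <<'E'
from rig import robot,cams
import cv2,numpy as np
for n in ("scene","top"):
    c=cams.camera(n); cv2.imwrite(f"pics/{n}0.png",c["color"]); np.savez(f"{n}0.npz",**c)
    print(n,c["fov_y"],c["cx"],c["cy"],np.round(c["view"],3).tolist())
o=robot.get_obs();print(o["time"],o["position"],o["tool_rot"],o["grip_width"],robot.nose_length)
E
```

```text
pics
scene 48.884171478052 255.51051612329692 189.6065922897214 [[-0.799, -0.601, 0.006, 0.428], [-0.426, 0.559, -0.711, 0.295], [0.424, -0.571, -0.703, 0.968], [0.0, 0.0, 0.0, 1.0]]
top 49.80465735192777 248.76116814840188 185.44366247955804 [[-0.02, -1.0, -0.013, 0.006], [-0.995, 0.021, -0.097, 0.549], [0.097, 0.011, -0.995, 1.339], [0.0, 0.0, 0.0, 1.0]]
0.1 [ 0.17196256 -0.60024906  0.23869425] [ 9.90298868e-01  1.38950507e-01  3.60720401e-05 -9.52568370e-04] 0.08697873806993202 0.017
```

View pics/top0.png

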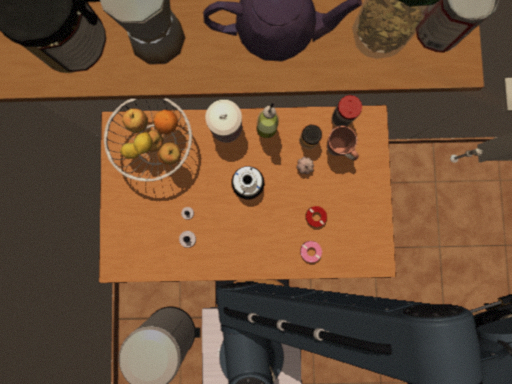

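View pics/scene0.png

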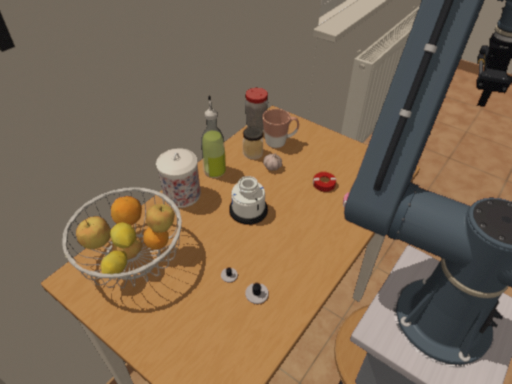

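The top view shows the jar at (248,182), disks at (188,213) and (188,239), the red ring at (316,217) and the pink one at (312,252). Next I'll work out coarse positions and sizes.

```bash
cat > h.py <<'E'
import numpy as np,cv2
from rig import robot,cams
def rays(c,uv,fish=False):
    uv=np.atleast_2d(np.asarray(uv,float)); f=192/np.tan(np.radians(c["fov_y"])/2)
    d=(uv-[float(c["cx"]),float(c["cy"])])/f
    if fish:
        r=np.linalg.norm(d,axis=1,keepdims=True)+1e-12
        v=np.hstack([np.sin(r)*d/r,np.cos(r)])
    else: v=np.hstack([d,np.ones((len(d),1))])
    V=np.asarray(c["view"]);R=V[:3,:3]
    return -R.T@V[:3,3], v@R
def onz(c,uv,z,fish=False):
    o,v=rays(c,uv,fish); return o+v*((z-o[2])/v[:,2:])
def proj(c,P,fish=False):
    P=np.atleast_2d(np.asarray(P,float));V=np.asarray(c["view"]);q=P@V[:3,:3].T+V[:3,3]
    f=192/np.tan(np.radians(c["fov_y"])/2)
    if fish:
        n=np.linalg.norm(q[:,:2],axis=1,keepdims=True)+1e-12
        d=q[:,:2]/n*np.arctan2(n,q[:,2:])
    else: d=q[:,:2]/q[:,2:]
    return d*f+[float(c["cx"]),float(c["cy"])]
def blobs(m,amin=15):
    n,l,s,ce=cv2.connectedComponentsWithStats(m.astype(np.uint8)); return [(s[i,4],ce[i].round(1),s[i,2:4],l==i) for i in range(1,n) if s[i,4]>=amin]
E
python3 - <<'E'
from h import *
c=dict(np.load("top0.npz"))
hsv=cv2.cvtColor(c["color"],cv2.COLOR_BGR2HSV);H,S,V=cv2.split(hsv)
red=((H<8)|(H>172))&(S>150)&(V>60)
for a,ce,wh,_ in blobs(red[190:270,280:350]): print("red",a,ce+[280,190],wh,onz(c,ce+[280,190],.02))
lo=(S<70)&(V>110)
for a,ce,wh,_ in blobs(lo[195:255,170:210]): print("disk",a,ce+[170,195],wh,onz(c,ce+[170,195],.005))
for a,ce,wh,_ in blobs(lo[160:205,225:275]): print("jar",a,ce+[225,160],wh,onz(c,ce+[225,160],.08))
for n,p in dict(bottle=(268,130),brown=(312,134),mug=(342,140),garlic=(305,166)).items(): print(n,onz(c,p,.05)[0].round(3))
crops=[c["color"][y-25:y+25,x-25:x+25] for x,y in((248,182),(188,226),(316,217),(312,250))]
cv2.imwrite("pics/crops.png",np.hstack([cv2.resize(k,(200,200),interpolation=cv2.INTER_CUBIC) for k in crops]))
E
```

```text
red 262 [316.  216.2] [21 22] [[ 0.44390493 -0.22425162  0.02      ]]
disk 77 [187.2 212.7] [11 11] [[0.46451547 0.20231904 0.005     ]]
disk 144 [187.2 238.5] [15 16] [[0.37900197 0.20278227 0.005     ]]
jar 577 [247.1 180.2] [29 29] [[ 0.56113765 -0.0009363   0.08      ]]
bottle [ 0.729 -0.072  0.05 ]
brown [ 0.712 -0.216  0.05 ]
mug [ 0.69  -0.313  0.05 ]
garlic [ 0.607 -0.19   0.05 ]
```

View pics/crops.png

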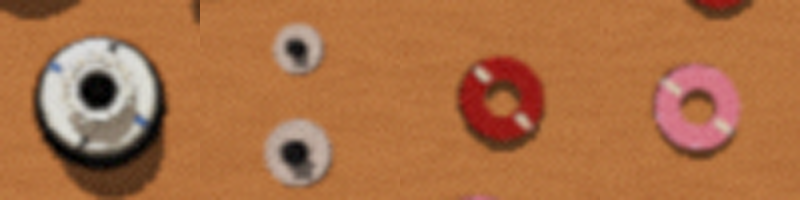

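The crops show the smaller disk is about 41 mm wide and the larger about 52 mm, so the smaller one is meant. Blue marks are at about 58°, black at about -17° and the red ring's bars at about 40° in the world. I'll stop over the red ring for a close look on the way to the disk.

```bash
python3 -m pendant '[{"jaw":1,"linear":[2.9,-2.57,0],"twist":0},{"jaw":1,"linear":[2.9,-2.57,0],"twist":0},{"jaw":1,"linear":[2.9,-2.57,0],"twist":0},{"jaw":1,"linear":[2.9,-2.57,0],"twist":0},{"jaw":1,"linear":[2.9,-2.57,0],"twist":0},{"jaw":1,"linear":[2.9,-2.57,0],"twist":0},{"jaw":1,"linear":[2.9,-2.57,0],"twist":0},{"jaw":1,"linear":[2.9,-2.57,0],"twist":0},{"jaw":1,"linear":[2.9,-2.57,0],"twist":0},{"jaw":1,"linear":[2.9,-2.57,0],"twist":0},{"jaw":1,"linear":[2.9,-2.57,0],"twist":0},{"jaw":1,"linear":[0,0,0],"twist":0}]'
python3 - <<'E'
from h import *
c=cams.camera("wrist"); np.savez("w1.npz",**c); cv2.imwrite("pics/w1.png",c["color"])
print(c["fov_y"],robot.get_obs()["position"],robot.get_obs()["ft_force"], proj(c,[.444,-.224,.02],True))
H,S,V=cv2.split(cv2.cvtColor(c["color"],cv2.COLOR_BGR2HSV))
red=((H<8)|(H>172))&(S>150)&(V>60)
for a,ce,wh,_ in blobs(red,100): print(a,ce,wh,onz(c,ce,.022,True))
E
```

```text
time: 1.1
position: [0.4025, -0.2349, 0.2392]
tool_rot: [0.99, 0.142, 0.0, -0.002]
ft_force: [0.5, -0.4, 0.2]
grip_width: 0.0874
grip_force: 0.0
65.70646984690485 [ 0.40173067 -0.23776633  0.23930417] [-0.86785771 -0.13261757  0.10871096] [[256.24881524 133.86598258]]
1786 [255.6 133.2] [56 55] [[ 0.44471868 -0.22296176  0.022     ]]
```

View pics/w1.png

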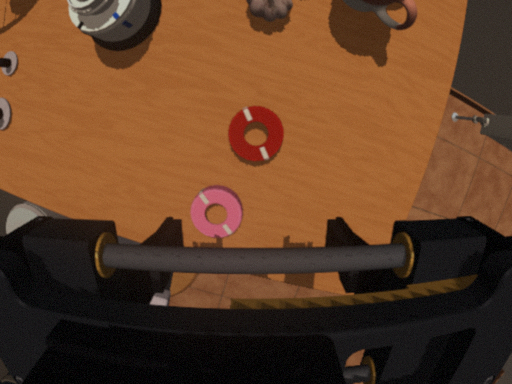

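The wrist view shows the red ring at (256,133), bars at (249,115) and (264,153), with the jar upper left. Now a fine ring fit, then on to the disk.

```bash
cat >> h.py <<'E'
def ringfit(c,z=.022,roi=None,fish=True,lo=None):
    H,S,V=cv2.split(cv2.cvtColor(c["color"],cv2.COLOR_BGR2HSV))
    red=((H<8)|(H>172))&(S>150)&(V>60)
    b=max(blobs(red,100),key=lambda t:t[0])
    cn=max(cv2.findContours(b[3].astype(np.uint8),cv2.RETR_EXTERNAL,cv2.CHAIN_APPROX_NONE)[0],key=len)
    hull=cv2.convexHull(cn)
    m=np.zeros(H.shape,np.uint8);cv2.fillPoly(m,[hull],1)
    bars=(S<90)&(V>120)&(m>0)
    w=sorted(blobs(bars,5),key=lambda t:-t[0])[:2]
    P=onz(c,cn[:,0],z,fish)[:,:2]
    (x,y),r=cv2.minEnclosingCircle(P.astype(np.float32))
    B=[onz(c,np.argwhere(t[3])[:,::-1],z,fish)[:,:2].mean(0) for t in w]
    d=B[0]-B[1]
    return np.array([x,y]),r,np.degrees(np.arctan2(d[1],d[0]))%180,B
E
python3 - <<'E'
from h import *
print(ringfit(dict(np.load("w1.npz"))))
E
python3 -m pendant '[{"jaw":1,"linear":[1.8,-3.5,0],"twist":0},{"jaw":1,"linear":[1.8,-3.5,0],"twist":0},{"jaw":1,"linear":[1.8,-3.5,0],"twist":0},{"jaw":1,"linear":[1.8,-3.5,0],"twist":0},{"jaw":1,"linear":[1.8,-3.5,0],"twist":0},{"jaw":1,"linear":[1.2,-3.5,0],"twist":0},{"jaw":1,"linear":[1.2,-3.5,0],"twist":0},{"jaw":1,"linear":[0.4,-3.5,0],"twist":0},{"jaw":1,"linear":[0,-3.5,0],"twist":0},{"jaw":1,"linear":[0,-3.5,0],"twist":0},{"jaw":1,"linear":[0,-3.5,0],"twist":0},{"jaw":1,"linear":[0,0,0],"twist":0}]'
python3 - <<'E'
from h import *
c=cams.camera("wrist"); np.savez("w2.npz",**c); cv2.imwrite("pics/w2.png",c["color"])
print(robot.get_obs()["position"],robot.get_obs()["q"], proj(c,[.4645,.202,.005],True),proj(c,[.561,0,.1],True))
E
```

```text
(array([ 0.44418564, -0.22316405]), 0.03431025147438049, np.float64(39.29182332281041), [array([ 0.46401175, -0.20690271]), array([ 0.42453971, -0.2392008 ])])
time: 2.15
position: [0.4062, 0.1648, 0.2393]
tool_rot: [0.99, 0.141, -0.001, -0.001]
ft_force: [-0.7, 0.4, -0.5]
grip_width: 0.0871
grip_force: 0.0
[0.40747307 0.16272215 0.23937697] [ 1.24243887e-01  2.78273128e-01  1.87873222e+00 -1.16719202e-04
  9.85301444e-01  1.41188201e+00] [[239.55740493 114.17443652]] [[441.41156273  92.79467894]]
```

View pics/w2.png

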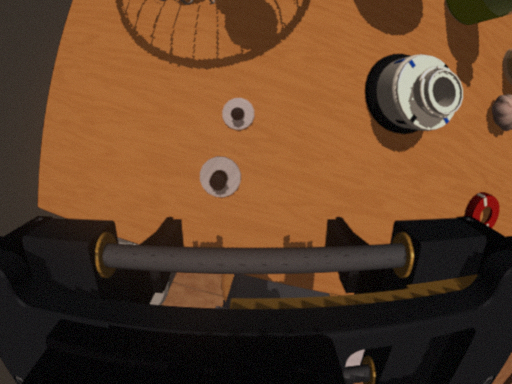

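The disk is at (238,113), the larger one at (220,177) and the jar at about (415,92).

```bash
cat >> h.py <<'E'
def diskfit(c,uv,z=.005,h=45):
    u,v=map(int,uv);H,S,V=cv2.split(cv2.cvtColor(c["color"],cv2.COLOR_BGR2HSV))
    m=np.zeros(H.shape,bool);m[v-h:v+h,u-h:u+h]=((S<80)&(V>90))[v-h:v+h,u-h:u+h]
    b=max(blobs(m,50),key=lambda t:t[0])
    cn=max(cv2.findContours(b[3].astype(np.uint8),cv2.RETR_EXTERNAL,cv2.CHAIN_APPROX_NONE)[0],key=len)
    P=onz(c,cn[:,0],z,True)[:,:2].astype(np.float32)
    return cv2.minEnclosingCircle(P)
def marks(c,fish=True,ctr=(.561,0)):
    H,S,V=cv2.split(cv2.cvtColor(c["color"],cv2.COLOR_BGR2HSV))
    out=[]
    for t in blobs((H>100)&(H<130)&(S>120)&(V>50),4):
        p=onz(c,t[1],.077,fish)[0]
        if np.hypot(*(p[:2]-ctr))<.08: out.append((t[0],t[1],t[2],p))
    return out
E
python3 - <<'E'
from h import *
c=dict(np.load("w2.npz")); print(diskfit(c,(238,113),h=30),diskfit(c,(220,177),h=30))
print(marks(c))
t=dict(np.load("top0.npz"));print(marks(t,False))
k=c["color"][40:150,350:480];cv2.imwrite("pics/jar2.png",cv2.resize(k,None,fx=5,fy=5,interpolation=cv2.INTER_CUBIC))
E
```

```text
((0.4648991823196411, 0.20437073707580566), 0.020082823932170868) ((0.3789746165275574, 0.20480816066265106), 0.027307497337460518)
[(np.int32(6), array([400.5,  60.2]), array([6, 3], dtype=int32), array([0.58110835, 0.04872583, 0.077     ])), (np.int32(19), array([411.9,  63.4]), array([5, 6], dtype=int32), array([0.58373876, 0.03387374, 0.077     ])), (np.int32(13), array([445.8, 119.8]), array([4, 5], dtype=int32), array([ 0.54004016, -0.03198254,  0.077     ]))]
[]
```

View pics/jar2.png

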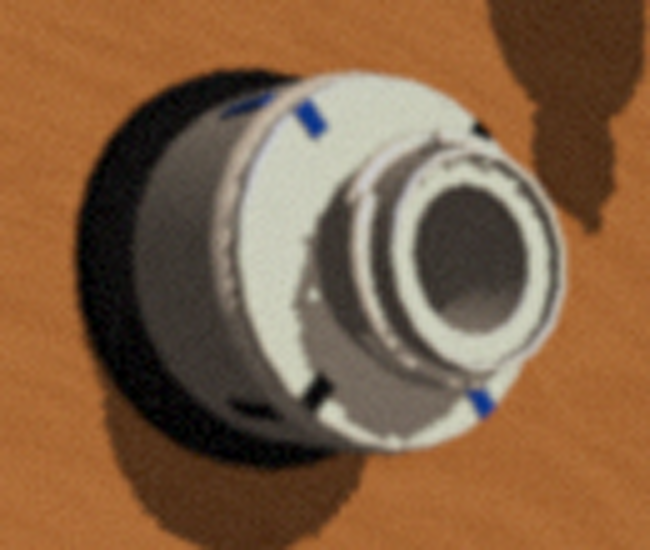

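Blue marks at about (412,63) and (446,120) give the jar centre as (0.562, 0.001) and the blue angle as 56.4°. The disk's radius is confirmed at 20 mm. Next I'll grasp its knob.

```bash
python3 -m pendant '[{"jaw":0.45,"linear":[2.2,-0.8,1.4],"twist":0},{"jaw":0.45,"linear":[2.2,-0.8,2.5],"twist":0},{"jaw":0.45,"linear":[2.28,-0.8,3],"twist":0},{"jaw":0.45,"linear":[0,0,3],"twist":0},{"jaw":0.45,"linear":[0,0,3],"twist":0},{"jaw":0.45,"linear":[0,0,3],"twist":0},{"jaw":0.45,"linear":[0,0,2.5],"twist":0},{"jaw":0.45,"linear":[0,0,1.5],"twist":0},{"jaw":0.45,"linear":[0,0,1],"twist":0},{"jaw":0.45,"linear":[0,0,0.4],"twist":0},{"jaw":0.45,"linear":[0,0,0],"twist":0},{"jaw":0.45,"linear":[0,0,0],"twist":0}]' 15
python3 -m pendant '[{"jaw":0,"linear":[0,0,0],"twist":0},{"jaw":0,"linear":[0,0,0],"twist":0},{"jaw":0,"linear":[0,0,0],"twist":0},{"jaw":0,"linear":[0,0,0],"twist":0},{"jaw":0,"linear":[0,0,0],"twist":0},{"jaw":0,"linear":[0,0,0],"twist":0}]' 15
```

```text
time: 3.2
position: [0.467, 0.2022, 0.0271]
tool_rot: [0.99, 0.138, 0.001, 0.0]
ft_force: [0.3, -0.1, 0.2]
grip_width: 0.039
grip_force: 0.0
time: 3.7
position: [0.4663, 0.203, 0.0271]
tool_rot: [0.99, 0.139, 0.0, -0.0]
ft_force: [-0.7, 0.8, 4.2]
grip_width: 0.0152
grip_force: 15.0
```

```bash
python3 -m pendant '[{"jaw":0,"linear":[0,0,-1.5],"twist":0},{"jaw":0,"linear":[0,0,-3],"twist":0},{"jaw":0,"linear":[0,0,-3.5],"twist":0},{"jaw":0,"linear":[0,0,-3.5],"twist":0},{"jaw":0,"linear":[-0.9,3.6,-1.5],"twist":0},{"jaw":0,"linear":[-0.9,3.7,-1.5],"twist":0},{"jaw":0,"linear":[-0.9,3.7,-1.5],"twist":0},{"jaw":0,"linear":[-0.9,3.7,-1],"twist":0},{"jaw":0,"linear":[-0.9,3.7,-1],"twist":0},{"jaw":0,"linear":[-0.9,3.7,0],"twist":0},{"jaw":0,"linear":[0,0,0],"twist":0},{"jaw":0,"linear":[0,0,0],"twist":0}]' 15
python3 - <<'E'
from h import *
c=cams.camera("wrist"); np.savez("w3.npz",**c); cv2.imwrite("pics/w3.png",c["color"])
V=np.asarray(c["view"]);print("cam",-V[:3,:3].T@V[:3,3],robot.get_obs()["position"],robot.get_obs()["tool_rot"],robot.get_obs()["ft_force"],robot.get_obs()["grip_width"])
print(marks(c),proj(c,[.562,.001,.11],True))
E
```

```text
time: 4.7
position: [0.4749, -0.0264, 0.2066]
tool_rot: [0.991, 0.137, 0.0, -0.0]
ft_force: [-0.2, 0.2, -0.5]
grip_width: 0.015
grip_force: 15.0
cam [ 0.54526087 -0.00627527  0.35162778] [ 0.47433281 -0.02491182  0.20631777] [ 9.90463017e-01  1.37777217e-01 -4.91964398e-04 -4.57117388e-04] [ 0.09141866 -0.00354673 -0.78939603] 0.015917394448991463
[(np.int32(38), array([222.5,  58.3]), array([8, 8], dtype=int32), array([0.58353105, 0.03448763, 0.077     ])), (np.int32(40), array([279.4, 122.4]), array([8, 8], dtype=int32), array([ 0.53984206, -0.03181492,  0.077     ]))] [[251.13304647  86.91928414]]
```

View pics/w3.png

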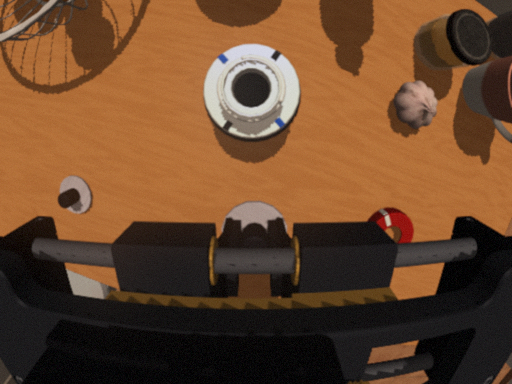

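The jar is at (251,88), marks at (222,58) and (279,122), and the held disk's front edge is visible at (255,202). I'll fit that arc to get the disk's offset in the grip.

Run:
```python
from h import *
from scipy.optimize import least_squares
c=dict(np.load("w3.npz"));H,S,V=cv2.split(cv2.cvtColor(c["color"],cv2.COLOR_BGR2HSV))
m=np.zeros(H.shape,np.uint8);m[190:222,215:295]=((S<90)&(V>80))[190:222,215:295]
b=max(blobs(m,50),key=lambda t:t[0]);print(b[:3])
top=np.array([(u,np.argmax(b[3][:,u])) for u in range(222,290) if b[3][:,u].any()])
zs=.2063-.0271
for z in(zs+.005,zs+.003):
    P=onz(c,top,z,True)[:,:2]
    P=P[top[:,1]<216]
    r=least_squares(lambda p:np.hypot(*(P-p).T)-.0205,[.4745,-.025]); 
    d=r.x-np.array([.4745,-.0250]);t=2*np.arctan(.1377/.9905);X=np.array([np.cos(t),np.sin(t)]);Y=np.array([np.sin(t),-np.cos(t)])
    print(r.x,np.sqrt(2*r.cost/len(P)),"tool off",d@X,d@Y); e=np.array([.5617,.0013])-r.x; print("shift",e@X*100,e@Y*100)
# hole of the jar
h=np.zeros(H.shape,np.uint8);h[65:112,228:275]=(V<75)[65:112,228:275]
for t in blobs(h,100): print(t[:3],onz(c,t[1],.106,True))
```

```text
(np.int32(854), array([253.9, 212.2]), array([61, 21], dtype=int32))
[ 0.47376695 -0.0261574 ] 0.00021088843576306553 tool off -0.0010209540999185501 0.0009135622894214491
shift 9.208811712033647 -0.24307371022315996
[ 0.473177   -0.02631596] 0.00020755886091562668 tool off -0.0016317817103207342 0.0009051878658698621
shift 9.269894473073865 -0.24223626786800098
(np.int32(1021), array([251.1,  88.3]), array([37, 37], dtype=int32)) [[0.56116574 0.00083684 0.106     ]]
```

```bash
python3 -m pendant '[{"jaw":0,"linear":[2.3,-0.06,0],"twist":0},{"jaw":0,"linear":[2.3,-0.06,0],"twist":0},{"jaw":0,"linear":[2.3,-0.06,0.5],"twist":0},{"jaw":0,"linear":[2.27,-0.06,1.5],"twist":0},{"jaw":0,"linear":[0,0,2],"twist":0},{"jaw":0,"linear":[0,0,1.5],"twist":0},{"jaw":0,"linear":[0,0,0.5],"twist":0},{"jaw":0,"linear":[0,0,0],"twist":0},{"jaw":0,"linear":[0,0,0],"twist":0}]' 15
python3 - <<'E'
from h import *
for i in range(1):
    c=cams.camera("scene"); np.savez("s4.npz",**c)
k=c["color"]; p=proj(c,[.5614,.001,.11])[0]; print(p)
u,v=map(int,p); cv2.imwrite("pics/s4.png",cv2.resize(k[v-50:v+50,u-60:u+60],None,fx=5,fy=5,interpolation=cv2.INTER_CUBIC))
o=robot.get_obs();print(o["position"],o["ft_force"])
E
```

```text
time: 5.5
position: [0.562, 0.0042, 0.1464]
tool_rot: [0.99, 0.14, -0.0, -0.0]
ft_force: [0.1, 0.5, -0.2]
grip_width: 0.0153
grip_force: 15.0
[247.80122805 181.53733063]
[0.5625494  0.00378244 0.14710561] [-0.82509044  0.31449537 -0.94486382]
```

View pics/s4.png

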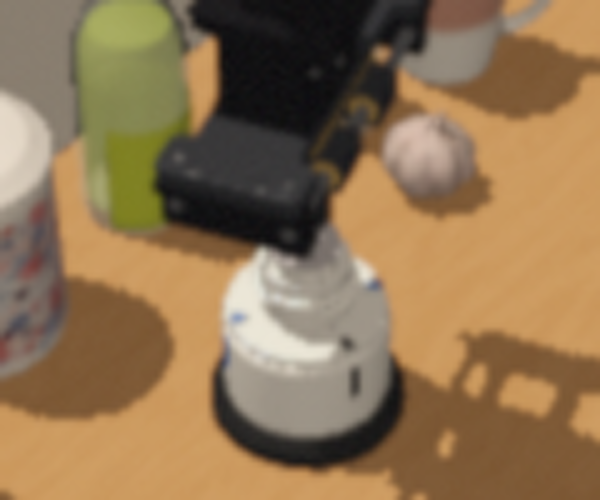

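The scene view shows the disk hovering just above the mouth, partly hidden by the gripper. I'll lower it slowly and watch the force.

```bash
python3 -m pendant '[{"jaw":0,"linear":[0,0,0.4],"twist":0},{"jaw":0,"linear":[0,0,0.3],"twist":0},{"jaw":0,"linear":[0,0,0.2],"twist":0},{"jaw":0,"linear":[0,0,0],"twist":0}]' 15
python3 -m pendant '[{"jaw":0,"linear":[0,0,0.2],"twist":0},{"jaw":0,"linear":[0,0,0.1],"twist":0},{"jaw":0,"linear":[0,0,0],"twist":0}]' 15
python3 -m pendant '[{"jaw":0,"linear":[0,0,0.1],"twist":0},{"jaw":0,"linear":[0,0,0],"twist":0}]' 15
```

```text
time: 5.88
position: [0.5622, 0.0029, 0.1375]
tool_rot: [0.99, 0.139, -0.0, -0.0]
ft_force: [0.1, -0.2, -0.9]
grip_width: 0.0155
grip_force: 15.0
time: 6.13
position: [0.5624, 0.0029, 0.1344]
tool_rot: [0.99, 0.139, -0.0, 0.0]
ft_force: [0.4, -0.8, -1.4]
grip_width: 0.0152
grip_force: 15.0
time: 6.3
position: [0.5625, 0.0029, 0.1335]
tool_rot: [0.99, 0.139, 0.0, 0.0]
ft_force: [0.8, -1.8, -0.7]
grip_width: 0.015
grip_force: 15.0
```

```bash
python3 -m pendant '[{"jaw":0,"linear":[0,0,0.06],"twist":0},{"jaw":0,"linear":[0,0,0],"twist":0},{"jaw":0.4,"linear":[0,0,0],"twist":0},{"jaw":0.4,"linear":[0,0,0],"twist":0},{"jaw":0.4,"linear":[0,0,0],"twist":0},{"jaw":0.4,"linear":[0,0,0],"twist":0},{"jaw":0.4,"linear":[0,0,-0.8],"twist":0},{"jaw":0.4,"linear":[0,0,-2],"twist":0},{"jaw":0.4,"linear":[0,0,-3.5],"twist":0},{"jaw":0.4,"linear":[-3,1.5,-2.5],"twist":0},{"jaw":1,"linear":[-3,1.5,0],"twist":0},{"jaw":1,"linear":[-3,1.5,0],"twist":0}]' 15
python3 - <<'E'
from h import *
c=cams.camera("wrist"); np.savez("w5.npz",**c); p=proj(c,[.5614,.001,.11],True)[0];u,v=map(int,p);print(p)
k=c["color"][max(v-60,0):v+60,u-70:u+70];cv2.imwrite("pics/w5.png",cv2.resize(k,None,fx=5,fy=5,interpolation=cv2.INTER_CUBIC))
o=robot.get_obs();print(o["position"],o["q"]);print(marks(c))
E
```

```text
time: 7.3
position: [0.4891, -0.0656, 0.2234]
tool_rot: [0.99, 0.14, 0.002, 0.001]
ft_force: [-0.1, -1.5, -1.9]
grip_width: 0.0419
grip_force: 0.0
[203.29032162  93.58053702]
[ 0.48288653 -0.06792161  0.22190344] [-0.36704106  0.3707393   1.78682824 -0.00461611  0.98730646  0.92759341]
[(np.int32(5), array([184.4,  68.8]), array([2, 3], dtype=int32), array([0.58136334, 0.03207465, 0.077     ])), (np.int32(17), array([237.2, 128.2]), array([5, 5], dtype=int32), array([ 0.53743366, -0.03451624,  0.077     ]))]
```

View pics/w5.png

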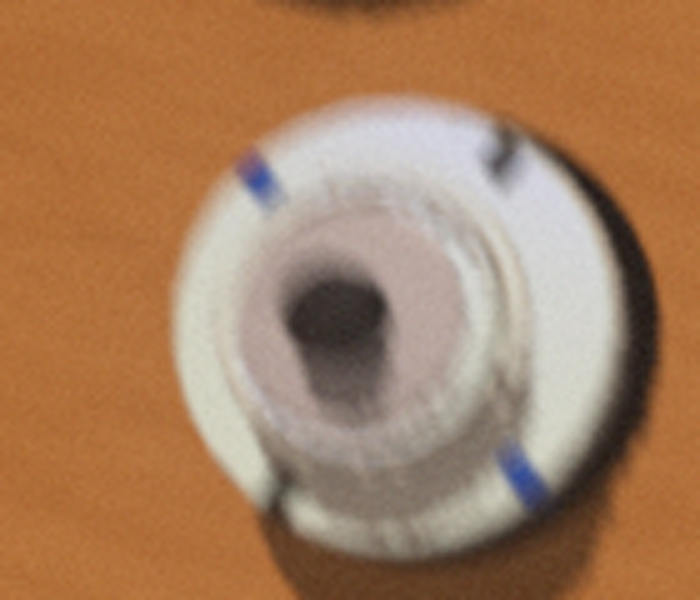

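The disk lies flat in the recess, with its knob at (338,312) in the crop. Now to the ring.

```bash
python3 -m pendant '[{"jaw":1,"linear":[-1.58,2.77,0.5],"twist":0},{"jaw":1,"linear":[-1.58,2.77,1],"twist":0},{"jaw":1,"linear":[-1.58,2.77,1],"twist":0},{"jaw":1,"linear":[-1.58,2.77,2],"twist":0},{"jaw":1,"linear":[-1.58,2.77,2],"twist":0},{"jaw":1,"linear":[0,0,2],"twist":0},{"jaw":1,"linear":[0,0,1],"twist":0},{"jaw":1,"linear":[0,0,0],"twist":0},{"jaw":1,"linear":[0,0,0],"twist":0}]' 20
python3 - <<'E'
from h import *
o=robot.get_obs();P=np.mean([(robot.get_obs()["position"]) for _ in range(5)],0);q=o["tool_rot"];t=2*np.arctan2(q[1],q[0]);X=np.array([np.cos(t),np.sin(t)]);Y=np.array([np.sin(t),-np.cos(t)])
e=np.array([.4442,-.2232])-P[:2];print(P,np.degrees(t),e@X*100,e@Y*100,o["grip_width"],o["q"][5])
c=cams.camera("wrist");cv2.imwrite("pics/w6.png",c["color"])
E
```

```text
time: 8.1
position: [0.4504, -0.2189, 0.1258]
tool_rot: [0.99, 0.139, -0.0, -0.001]
ft_force: [0.9, 0.3, -0.1]
grip_width: 0.0869
grip_force: 0.0
[ 0.45039325 -0.21885039  0.12581225] 16.014915061883062 -0.7152897544441812 0.2472161601810359 0.08694603849089018 0.6150842847202345
```

View pics/w6.png

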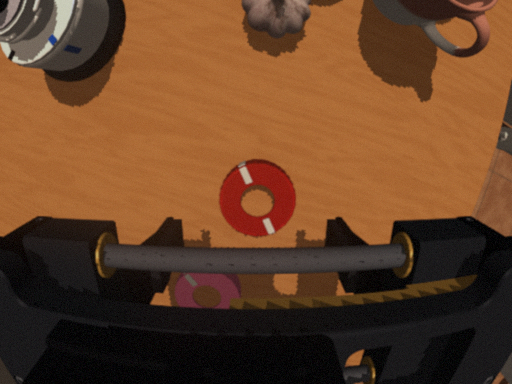

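The ring is at (257,197), centred between the fingers. I'll correct the offset, descend and grip.

```bash
python3 -m pendant '[{"jaw":1,"linear":[-0.72,0.2,1.5],"twist":0},{"jaw":1,"linear":[0,0,2.5],"twist":0},{"jaw":1,"linear":[0,0,2.5],"twist":0},{"jaw":1,"linear":[0,0,2],"twist":0},{"jaw":1,"linear":[0,0,1],"twist":0},{"jaw":1,"linear":[0,0,0.6],"twist":0},{"jaw":1,"linear":[0,0,0.4],"twist":0},{"jaw":1,"linear":[0,0,0],"twist":0},{"jaw":0.6,"linear":[0,0,0],"twist":0},{"jaw":0.6,"linear":[0,0,0],"twist":0},{"jaw":0.6,"linear":[0,0,0],"twist":0},{"jaw":0.6,"linear":[0,0,0],"twist":0}]' 25
python3 -m pendant '[{"jaw":0.6,"linear":[0,0,0],"twist":0},{"jaw":0.6,"linear":[0,0,0],"twist":0},{"jaw":0.6,"linear":[0,0,-1],"twist":0},{"jaw":0.6,"linear":[0,0,-2.5],"twist":0},{"jaw":0.6,"linear":[0,0,-2.5],"twist":0},{"jaw":0.6,"linear":[0,0,-4],"twist":0},{"jaw":0.6,"linear":[0,0,-4],"twist":0},{"jaw":0.6,"linear":[0,0,-4],"twist":0},{"jaw":0.6,"linear":[0,0,0],"twist":0},{"jaw":0.6,"linear":[0,0,0],"twist":0}]' 25
python3 - <<'E'
from h import *
c=cams.camera("wrist");np.savez("w7.npz",**c);cv2.imwrite("pics/w7.png",c["color"])
o=robot.get_obs();print(o["position"],o["tool_rot"],o["q"][5])
E
```

```text
time: 9.15
position: [0.4445, -0.224, 0.0215]
tool_rot: [0.99, 0.139, 0.0, 0.0]
ft_force: [-0.1, -0.4, 4.8]
grip_width: 0.0682
grip_force: 25.4
time: 9.98
position: [0.4452, -0.2245, 0.2036]
tool_rot: [0.99, 0.139, 0.002, 0.002]
ft_force: [-0.1, 0.9, -2.5]
grip_width: 0.0683
grip_force: 25.0
[ 0.44392938 -0.22353671  0.2016546 ] [9.90295277e-01 1.38977738e-01 4.28941958e-04 5.18293231e-04] 0.6003234833273206
```

View pics/w7.png

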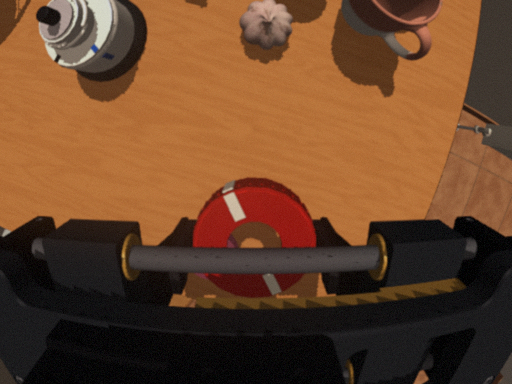

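The ring is held, with bars at (233,205) and (272,284). I'll get its angle and centre.

Run:
```python
from h import *
c=dict(np.load("w7.npz"));H,S,V=cv2.split(cv2.cvtColor(c["color"],cv2.COLOR_BGR2HSV))
z=.2022;w=((S<70)&(V>150));T=np.array([.4442,-.2236])
C=[]
for (u0,u1,v0,v1) in((215,255,188,225),(255,295,268,300)):
    m=np.zeros(H.shape,bool);m[v0:v1,u0:u1]=w[v0:v1,u0:u1];b=max(blobs(m,10),key=lambda t:t[0])
    P=onz(c,np.argwhere(b[3])[:,::-1],z,True)[:,:2];d=P-P.mean(0);_,_,vt=np.linalg.svd(d);C.append(P.mean(0))
    print(b[1],P.mean(0),np.hypot(*(P.mean(0)-T)),(d@vt[0]).min(),(d@vt[0]).max(),np.degrees(np.arctan2(*vt[0][::-1]))%180)
d=C[0]-C[1];print(np.degrees(np.arctan2(d[1],d[0])),(C[0]+C[1])/2, np.hypot(*d))
```

```text
[234.1 206.5] [ 0.46466136 -0.20766602] 0.02593374757207777 -0.007331323509851236 0.007332616927307618 39.064719085305455Traceback (most recent call last):
  File "<stdin>", line 6, in <module>
ValueError: max() iterable argument is empty
```

```bash
python3 -m pendant '[{"jaw":0.6,"linear":[2.49,-2.63,0],"twist":0},{"jaw":0.6,"linear":[2.49,-2.63,0],"twist":0},{"jaw":0.6,"linear":[2.49,-2.63,0],"twist":0},{"jaw":0.6,"linear":[2.49,-2.63,0],"twist":0},{"jaw":0.6,"linear":[2.49,-2.63,0],"twist":0},{"jaw":0.6,"linear":[2.49,-2.63,0],"twist":0},{"jaw":0.6,"linear":[2.49,-2.63,0],"twist":0},{"jaw":0.6,"linear":[0,0,0],"twist":-5.8},{"jaw":0.6,"linear":[0,0,0],"twist":-5.8},{"jaw":0.6,"linear":[0,0,0],"twist":-5.8},{"jaw":0.6,"linear":[0,0,0],"twist":0},{"jaw":0.6,"linear":[0,0,0],"twist":0}]' 25
python3 - <<'E'
from h import *
c=cams.camera("wrist");np.savez("w8.npz",**c)
O=[robot.get_obs() for _ in range(3)];P=O[-1]["position"];q=O[-1]["tool_rot"];t=2*np.arctan2(q[1],q[0]);X=np.array([np.cos(t),np.sin(t)]);Y=np.array([np.sin(t),-np.cos(t)])
e=np.array([.5615,.0014])-P[:2];print(P,np.degrees(t),e@X*100,e@Y*100,O[-1]["q"])
H,S,V=cv2.split(cv2.cvtColor(c["color"],cv2.COLOR_BGR2HSV));w=((S<70)&(V>150))
m=np.zeros(H.shape,bool);m[188:228,205:262]=w[188:228,205:262]
for b in blobs(m,40):
    A=onz(c,np.argwhere(b[3])[:,::-1],P[2]+.0005,True)[:,:2];d=A-A.mean(0);_,_,vt=np.linalg.svd(d);a=np.arctan2(*vt[0][::-1])%np.pi
    print(b[:3],np.degrees(a),A.mean(0)-.0255*np.array([np.cos(a),np.sin(a)]))
E
```

```text
time: 11.03
position: [0.5596, 0.0015, 0.1987]
tool_rot: [0.958, 0.286, -0.002, -0.001]
ft_force: [-0.1, 0.3, -0.6]
grip_width: 0.0681
grip_force: 25.0
[0.55997762 0.00131699 0.19919018] 33.21887559733166 0.13190766495521816 0.07645768504251604 [-1.97200470e-01  4.93187059e-01  1.63664944e+00  2.03419957e-05
  1.01545625e+00  7.93806347e-01]
(np.int32(291), array([234.1, 206.4]), array([21, 28], dtype=int32)) 56.70755312738422 [0.5602844  0.00241593]
```

```bash
python3 -m pendant '[{"jaw":0.6,"linear":[0.12,0.08,1],"twist":0},{"jaw":0.6,"linear":[0,0,2],"twist":0},{"jaw":0.6,"linear":[0,0,2],"twist":0},{"jaw":0.6,"linear":[0,0,1.2],"twist":0},{"jaw":0.6,"linear":[0,0,0.7],"twist":0},{"jaw":0.6,"linear":[0,0,0],"twist":0},{"jaw":0.6,"linear":[0,0,0],"twist":0}]' 25
python3 -m pendant '[{"jaw":0.6,"linear":[0,0,0.3],"twist":0},{"jaw":0.6,"linear":[0,0,0.3],"twist":0},{"jaw":0.6,"linear":[0,0,0.2],"twist":0},{"jaw":0.6,"linear":[0,0,0],"twist":0}]' 25
python3 -m pendant '[{"jaw":0.6,"linear":[0,0,0.2],"twist":0},{"jaw":0.6,"linear":[0,0,0.1],"twist":0},{"jaw":0.6,"linear":[0,0,0],"twist":0}]' 25
```

```text
time: 11.67
position: [0.5624, 0.0011, 0.1314]
tool_rot: [0.958, 0.287, -0.0, -0.0]
ft_force: [0.9, 0.1, -1.1]
grip_width: 0.068
grip_force: 25.0
time: 12.0
position: [0.5625, 0.0013, 0.1239]
tool_rot: [0.958, 0.287, 0.0, 0.0]
ft_force: [-0.5, 0.0, -1.1]
grip_width: 0.068
grip_force: 25.0
time: 12.25
position: [0.5624, 0.0013, 0.1207]
tool_rot: [0.958, 0.287, -0.0, -0.0]
ft_force: [-0.7, -1.0, -1.1]
grip_width: 0.0682
grip_force: 25.0
```

```bash
python3 -m pendant '[{"jaw":0.6,"linear":[0,0,0.15],"twist":0},{"jaw":0.6,"linear":[0,0,0.1],"twist":0},{"jaw":0.6,"linear":[0,0,0],"twist":0}]' 25
python3 -m pendant '[{"jaw":0.6,"linear":[0,0,0.1],"twist":0},{"jaw":0.6,"linear":[0,0,0.05],"twist":0},{"jaw":0.6,"linear":[0,0,0],"twist":0}]' 25
```

```text
time: 12.5
position: [0.5624, 0.0013, 0.1181]
tool_rot: [0.958, 0.287, -0.0, -0.0]
ft_force: [0.8, -0.6, -1.0]
grip_width: 0.0678
grip_force: 25.0
time: 12.75
position: [0.5624, 0.0013, 0.1167]
tool_rot: [0.958, 0.287, -0.0, -0.0]
ft_force: [0.3, 0.8, -1.2]
grip_width: 0.0682
grip_force: 25.0
```

```bash
python3 -m pendant '[{"jaw":0.6,"linear":[0,0,0.06],"twist":0},{"jaw":0.6,"linear":[0,0,0],"twist":0}]' 25
python3 -m pendant '[{"jaw":0.6,"linear":[0,0,0.06],"twist":0},{"jaw":0.6,"linear":[0,0,0],"twist":0}]' 25
```

```text
time: 12.92
position: [0.5626, 0.0013, 0.1164]
tool_rot: [0.958, 0.287, 0.0, 0.0]
ft_force: [-0.3, 1.0, 0.8]
grip_width: 0.0679
grip_force: 25.0
time: 13.08
position: [0.5627, 0.0013, 0.116]
tool_rot: [0.958, 0.287, 0.0, 0.0]
ft_force: [-0.1, 0.7, 1.9]
grip_width: 0.0683
grip_force: 25.0
```

```bash
python3 -m pendant '[{"jaw":0.6,"linear":[0,0,0],"twist":5},{"jaw":0.6,"linear":[0,0,0],"twist":5},{"jaw":0.6,"linear":[0,0,0.02],"twist":5},{"jaw":0.6,"linear":[0,0,0.02],"twist":5},{"jaw":0.6,"linear":[0,0,0.02],"twist":5},{"jaw":0.6,"linear":[0,0,0],"twist":0}]' 30
python3 -c "
from rig import robot
o=robot.get_obs();print(o['moment'],o['ft_force'],o['q'][5])"
```

```text
time: 13.58
position: [0.5632, 0.0007, 0.1155]
tool_rot: [0.997, 0.072, 0.001, 0.0]
ft_force: [0.8, -1.0, 2.2]
grip_width: 0.068
grip_force: 30.0
[-0.2101756   0.05272829  0.00875682] [ 0.79162179 -0.97180101  2.21711736] 1.2296252713651579
```

```bash
python3 -m pendant '[{"jaw":0.6,"linear":[0,0,0.02],"twist":5},{"jaw":0.6,"linear":[0,0,0.02],"twist":5},{"jaw":0.6,"linear":[0,0,0.02],"twist":5},{"jaw":0.6,"linear":[0,0,0.02],"twist":5},{"jaw":0.6,"linear":[0,0,0.03],"twist":5},{"jaw":0.6,"linear":[0,0,0],"twist":0}]' 30
python3 -c "
from rig import robot
o=robot.get_obs();print(o['moment'],o['ft_force'],o['q'][5])"
```

```text
time: 14.08
position: [0.5622, 0.0014, 0.114]
tool_rot: [0.989, -0.145, -0.0, -0.0]
ft_force: [-0.8, 1.0, 2.5]
grip_width: 0.0684
grip_force: 30.0
[ 0.13904278  0.20018602 -0.10609149] [-0.78118848  0.9712808   2.48263854] 1.6640245328290697
```

```bash
python3 -m pendant '[{"jaw":0.6,"linear":[0,0,0.02],"twist":5},{"jaw":0.6,"linear":[0,0,0.02],"twist":5},{"jaw":0.6,"linear":[0,0,0.02],"twist":5},{"jaw":0.6,"linear":[0,0,0.02],"twist":5},{"jaw":0.6,"linear":[0,0,0],"twist":5},{"jaw":0.6,"linear":[0,0,0],"twist":0},{"jaw":0.6,"linear":[0,0,0],"twist":0}]' 30
python3 - <<'E'
from h import *
c=cams.camera("wrist");np.savez("w9.npz",**c)
o=robot.get_obs();P=o["position"];q=o["tool_rot"];t=2*np.arctan2(q[1],q[0]);print(o["moment"],o["ft_force"],np.degrees(t),o["q"][5],P)
H,S,V=cv2.split(cv2.cvtColor(c["color"],cv2.COLOR_BGR2HSV));w=((S<70)&(V>150))
m=np.zeros(H.shape,bool);m[188:228,205:262]=w[188:228,205:262]
for b in blobs(m,40):
    A=onz(c,np.argwhere(b[3])[:,::-1],P[2]+.0005,True)[:,:2];d=A-A.mean(0);_,_,vt=np.linalg.svd(d);a=np.arctan2(*vt[0][::-1])
    print(b[:3],np.degrees(a),A.mean(0)-.0255*np.array([np.cos(a),np.sin(a)]))
E
```

```text
time: 14.67
position: [0.5626, 0.0013, 0.1135]
tool_rot: [0.936, -0.353, 0.0, -0.0]
ft_force: [0.1, 0.6, 3.8]
grip_width: 0.0678
grip_force: 30.0
[0.15470696 0.14293981 0.04673651] [-1.22771496  0.76075803  4.43693735] -41.406603912578426 2.0969335934907156 [0.56262567 0.00138037 0.11347487]
(np.int32(116), array([209.6, 192.6]), array([16, 15], dtype=int32)) -85.8494186284344 [0.59927654 0.02383072]
(np.int32(288), array([234.1, 206.2]), array([21, 27], dtype=int32)) 162.62604594979481 [ 0.61179278 -0.01374997]
```

The ring turned without slip and is at home height, with bars near -18°. I'll release and check.

```bash
python3 -m pendant '[{"jaw":0.9,"linear":[0,0,0],"twist":0},{"jaw":0.9,"linear":[0,0,0],"twist":0},{"jaw":0.9,"linear":[0,0,0],"twist":0},{"jaw":0.9,"linear":[0,0,0],"twist":0},{"jaw":0.9,"linear":[0,0,-1],"twist":0},{"jaw":0.9,"linear":[0,0,-3],"twist":0},{"jaw":0.9,"linear":[0,0,-3.5],"twist":0},{"jaw":0.9,"linear":[-2.5,0,-2.5],"twist":0},{"jaw":0.9,"linear":[-2.5,0,0],"twist":0},{"jaw":0.9,"linear":[-2.5,0,0],"twist":0},{"jaw":0.9,"linear":[0,0,0],"twist":0},{"jaw":0.9,"linear":[0,0,0],"twist":0}]' 30
python3 - <<'E'
from h import *
c=cams.camera("wrist");np.savez("w10.npz",**c)
s=cams.camera("scene")
p=proj(c,[.5617,.0013,.11],True)[0];u,v=map(int,p);print(p)
k=cv2.resize(c["color"][max(v-55,0):v+55,u-55:u+55],(400,400),interpolation=cv2.INTER_CUBIC)
p=proj(s,[.5617,.0013,.09])[0];u,v=map(int,p)
k2=cv2.resize(s["color"][v-40:v+40,u-40:u+40],(400,400),interpolation=cv2.INTER_CUBIC)
cv2.imwrite("pics/w10.png",np.hstack([k,k2]))
print(ringfit(c,.114)[:3]); H,S,V=cv2.split(cv2.cvtColor(c["color"],cv2.COLOR_BGR2HSV));
mk=[m for m in marks(c)];print(mk)
E
```

```text
time: 15.72
position: [0.5056, 0.0518, 0.214]
tool_rot: [0.935, -0.354, 0.0, -0.0]
ft_force: [0.5, -0.8, 0.7]
grip_width: 0.078
grip_force: 0.0
[255.45451586 105.49593576]
(array([0.56292915, 0.0016428 ]), 0.033584438264369965, np.float64(162.23498351239564))
[(np.int32(19), array([298.1,  99.6]), array([5, 4], dtype=int32), array([ 0.53991955, -0.03322871,  0.077     ])), (np.int32(11), array([211.3, 112. ]), array([4, 5], dtype=int32), array([0.58528821, 0.03589201, 0.077     ]))]
```

View pics/w10.png

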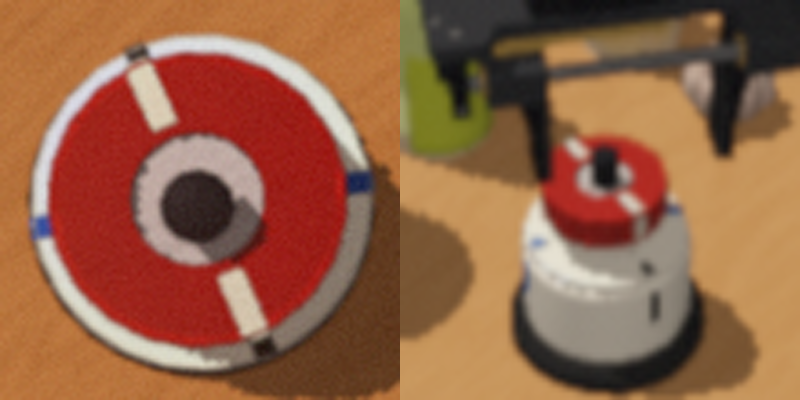

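The bars (-17.8°) stand at the black marks (-18.3°), the ring is level, the knob is centred and the gripper is clear.

```bash
python3 -c "
from rig import robot
print(robot.hand_in())"
```

```text
the job is handed in; nothing more can be done
None
```

The jar is closed and the job is handed in at about 16 s: the disk is seated knob up and the red ring is screwed down level, with its bars within about 1° of the black marks; the arm touched nothing else that I could see.

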